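# Find the solid kiln post by its weight and stand it on the shelf

### The arm

A 7-joint arm with a two-finger parallel gripper is mounted at the origin on the work surface. World frame = base frame: x ahead of the robot, y to its left, z up, the work surface at z = 0. Lengths are in m, angles in rad, forces in N, time in s.
With the tool pointing down it reaches from about 0.4 to 0.875 m from the base axis. Payload 6.5 kg.
Tool frame: the origin (TCP) lies at the very end of the fingers, on their centre line; the grasp point (between the pads) lies 19 mm behind it; z points along the fingers, y is the line along which they close (so a half turn about z gives the same grasp; the last joint's range is limited). The gripper opens to 88 mm and grips with 3 to 60 N. Pads are 18 mm wide; open, the fingers measure 123 mm over their backs; the gripper's body (75 mm by 187 mm) begins 45 mm behind the grasp point.
Start: joints at [1.204, 0.536, -0.004, 1.538, 0.003, 1.067, -0.071], TCP at [0.193, -0.621, 0.239] pointing down, gripper open.
Joint ranges: [-2.7, 2.7], [-0.37, 2.16], [-1.27, 1.26], [0.24, 2.4], [-1.31, 4.45], [0.19, 1.91], [-2.76, 2.76]. Speed limits (rad/s): [2.39, 2.39, 3.14, 3.14, 3.14, 3.14, 3.14].

### API

Orientations are given as a unit quaternion [x, y, z, w].
In Python, from workcell import monitor, vision, order gives the robot as it stands.
- The arm moves only by the shell command python3 -m creep 'ROWS' [FORCE]. ROWS is JSON, a list of rows, each a list of 3 entries, a list of its own where there are three numbers: the shift along the tool's x, y, z normalised to -1 to 1, where 1 is 0.03 m, then the turn, a rotation vector about the tool's x, y, z normalised to -1 to 1, where 1 is 45 degrees, then the closure, from 0 (fully open) to 1 (shut). A call has 1 to 5 rows; each row shifts and turns the commanded pose from where the row before left it, along the tool's axes as they then stand; what a row does not reach is not made up. A row lasts 1/8 s, in which the tool goes at most 62.5 mm and 10.7 degrees, less where a joint would pass 70% of its speed; a pose out of reach is approached as far as the arm can. A call with a number of a shift or a turn outside -1 to 1 is refused whole. A call with a gripper value outside its range is refused whole. The fingers move at their own pace and stop on an object; FORCE is the grip in N (left out, the last holds). Time passes only in rows, so rows that do not move let the fingers close. It gives the time, the measured TCP pose, the force, the opening and the grip force at its end, in the units of the state.
- monitor.state(): the state, without advancing time (a new reading comes with each control period).
- vision.read_camera(name): name is "side" or "top"; returns the picture (420x560x3 uint8, red, green, blue); there is no depth.
- vision.get_calibration(name): a dict with "fov_y" (degrees; the focal length in pixels is half the picture's height over the tangent of half this angle, whatever the lens; pixels are square), "cx", "cy" (the principal point, pixels), "k1" (the pictures are not rectified: a ray, as slopes to the right and down, at radius r is drawn at 1 + k1 r^2 times it, then the intrinsics apply), "rvec" (rotation vector, rad) and "tvec" (3), from world to camera coordinates, as OpenCV has them. Camera axes: x right, y down, z forward; pixel columns grow to the right and rows downward; lengths in m; the calibration is good to about 2 mm. A picture is of the moment at which its call begins. get_calibration takes no time and is no camera call.
- order.sign_off(): hands the job in; it is judged then, once.
The state is a dict: "t": time; "joint_positions": joint angles; "qvel": joint speeds; "joint_efforts": joint torques, N m; "ee_pos": TCP position; "tcp_rot": TCP orientation; "ft_force": force on the tool from outside, world axes, zero at the start; "ft_torque": the same for the moment, N m; "finger_gap": opening from 0.0 (shut) to 1.0 (fully open); "grip_force": force on a finger pad.
Only numpy, scipy, OpenCV 4.12 (cv2) and the standard library are available. Lean on these libraries where they do the work, as an engineer would, in place of code of your own. Each camera call takes 0.05 s, during which the arm holds its last target. There are 200 camera calls.

### The job

Of the three look-alike kiln posts lying in the plywood cradles only one is solid and strong enough: find it by feeling its weight, and stand it upright on the bare marked corner of the kiln shelf, on the middle of the mark and square to the shelf. Leave the two hollow posts lying in the cradles they came from; set posts down gently, never letting one drop or fall, and do not disturb the posts already standing or the other things on the table.

Things in the scene. Friction and masses are not known exactly. Their poses are not given: they have to be found in the camera images.
- post_a: one of three identical-looking buff fireclay kiln posts, 130 x 40 x 40 mm, ends closed and alike, at first lying in cradle_a. Two are hollow (155 to 215 g), one solid (415 to 565 g); which one varies and cannot be seen, only felt by lifting. Origin: middle of the face that is underneath at the start; x along its length, z square to that face, upwards at the start
- post_a_mid (a point): the centre of post_a (20 mm from its long faces, 65 mm from its ends), where its weight also acts
- cradle_a: fixed plywood cradle of post_a: floor strip along x, 34 mm wide, 10 mm thick, narrower than the post so that fingers pass down the post's long sides; end boards 12 mm thick, 66 mm wide, 75 mm high (168 mm overall) 6 mm beyond the post's ends, so the post comes out and goes back straight up and down. Origin: centre of its underside, on the table
- cradle_a_seat (a point): where the centre of post_a lies when it is in its cradle, 30 mm above the table
- post_b: one of three identical-looking buff fireclay kiln posts, 130 x 40 x 40 mm, ends closed and alike, at first lying in cradle_b. Two are hollow (155 to 215 g), one solid (415 to 565 g); which one varies and cannot be seen, only felt by lifting. Origin: middle of the face that is underneath at the start; x along its length, z square to that face, upwards at the start
- post_b_mid (a point): the centre of post_b (20 mm from its long faces, 65 mm from its ends), where its weight also acts
- cradle_b: fixed plywood cradle of post_b: floor strip along x, 34 mm wide, 10 mm thick, narrower than the post so that fingers pass down the post's long sides; end boards 12 mm thick, 66 mm wide, 75 mm high (168 mm overall) 6 mm beyond the post's ends, so the post comes out and goes back straight up and down. Origin: centre of its underside, on the table
- cradle_b_seat (a point): where the centre of post_b lies when it is in its cradle, 30 mm above the table
- post_c: one of three identical-looking buff fireclay kiln posts, 130 x 40 x 40 mm, ends closed and alike, at first lying in cradle_c. Two are hollow (155 to 215 g), one solid (415 to 565 g); which one varies and cannot be seen, only felt by lifting. Origin: middle of the face that is underneath at the start; x along its length, z square to that face, upwards at the start
- post_c_mid (a point): the centre of post_c (20 mm from its long faces, 65 mm from its ends), where its weight also acts
- cradle_c: fixed plywood cradle of post_c: floor strip along x, 34 mm wide, 10 mm thick, narrower than the post so that fingers pass down the post's long sides; end boards 12 mm thick, 66 mm wide, 75 mm high (168 mm overall) 6 mm beyond the post's ends, so the post comes out and goes back straight up and down. Origin: centre of its underside, on the table
- cradle_c_seat (a point): where the centre of post_c lies when it is in its cradle, 30 mm above the table
- kiln_shelf: fixed flat kiln shelf of fired ceramic, 190 mm (x) x 210 mm (y) x 15 mm thick, lying on the table; origin: centre of its underside. Its four post places are at x = +-70, y = +-80 mm; three hold posts, one is bare
- bare_spot (a point): centre of the bare post place, on the shelf's upper face (15 mm above the table): a 50 mm square outline in pale kiln wash, square to the shelf; its z axis points up
- stander_1: kiln post of the same size, loose, already standing upright on one of the shelf's other places (top 145 mm above the table); origin: centre of its foot. Not to be disturbed
- stander_2: kiln post of the same size, loose, already standing upright on one of the shelf's other places (top 145 mm above the table); origin: centre of its foot. Not to be disturbed
- stander_3: kiln post of the same size, loose, already standing upright on one of the shelf's other places (top 145 mm above the table); origin: centre of its foot. Not to be disturbed
- glaze_jar: bystander: capped amber glass jar, 56 mm across, 85 mm high; origin: centre of its base
- mug: bystander: clay mug, 76 mm across plus a handle to its +y, 80 mm high; origin: centre of its base
- bowl: bystander: pale bowl, 100 mm across, 45 mm high; origin: centre of its base
- glaze_brush: bystander: glaze brush lying flat, 170 mm long along its x, under 60 mm wide and 30 mm high; origin: on the table under its middle
- rib_block: bystander: dark wooden rib, 90 x 50 x 22 mm, lying flat; origin: centre of its underside
Not all that is in view belongs to the job. Leave any green or yellow look-alike of the post_a alone. Leave any purple or yellow look-alike of the cradle_b alone.

How it is judged:
At the end, for the whole second after the job is handed in: The solid post stands on the shelf at the mark: upright within 0.05 rad, centre within 15 mm of the middle and 60 to 70 mm above the shelf, sides within 0.2 rad of the shelf edges. Each hollow post lies in its own cradle, centre within 12 mm of its seat. All under 0.02 m/s ((((horizontal distance between post_a_mid and bare_spot below 0.015 m and z of post_a_mid in the frame of bare_spot between 0.06 and 0.07 m and (angle between post_a's own x axis and vertical below 0.05 rad or angle between post_a's own x axis and vertical above 3.0916 rad) and (angle between the y axis of post_a and the x axis of kiln_shelf, either way round below 0.2 rad or angle between the y axis of post_a and the y axis of kiln_shelf, either way round below 0.2 rad) and distance between core_c0 and post_a_mid below 0.012 m) and distance between post_b_mid and cradle_b_seat below 0.012 m and distance between post_c_mid and cradle_c_seat below 0.012 m) or ((horizontal distance between post_b_mid and bare_spot below 0.015 m and z of post_b_mid in the frame of bare_spot between 0.06 and 0.07 m and (angle between post_b's own x axis and vertical below 0.05 rad or angle between post_b's own x axis and vertical above 3.0916 rad) and (angle between the y axis of post_b and the x axis of kiln_shelf, either way round below 0.2 rad or angle between the y axis of post_b and the y axis of kiln_shelf, either way round below 0.2 rad) and distance between core_c0 and post_b_mid below 0.012 m) and distance between post_a_mid and cradle_a_seat below 0.012 m and distance between post_c_mid and cradle_c_seat below 0.012 m) or ((horizontal distance between post_c_mid and bare_spot below 0.015 m and z of post_c_mid in the frame of bare_spot between 0.06 and 0.07 m and (angle between post_c's own x axis and vertical below 0.05 rad or angle between post_c's own x axis and vertical above 3.0916 rad) and (angle between the y axis of post_c and the x axis of kiln_shelf, either way round below 0.2 rad or angle between the y axis of post_c and the y axis of kiln_shelf, either way round below 0.2 rad) and distance between core_c0 and post_c_mid below 0.012 m) and distance between post_a_mid and cradle_a_seat below 0.012 m and distance between post_b_mid and cradle_b_seat below 0.012 m)) and linear speed of each of post_a, post_b, post_c below 0.02 m/s); the robot touches nothing.
It fails at once if a stock post falls free (dropped, thrown or toppled: faster than 0.4 m/s with no finger on it) ((linear speed of post_a above 0.4 m/s and contact force between the fingers and post_a below 0.05 N) or (linear speed of post_b above 0.4 m/s and contact force between the fingers and post_b below 0.05 N) or (linear speed of post_c above 0.4 m/s and contact force between the fingers and post_c below 0.05 N)).
It fails at once if a post already standing on the kiln shelf is shifted by more than 15 mm or knocked over (distance of any of stander_1, stander_2, stander_3 from where it was at the start of the episode above 0.015 m or angle between any of stander_1, stander_2, stander_3's own z axis and vertical above 0.25 rad).
It fails at once if a bystander (jar, mug, bowl, brush, rib block) is shifted by more than 30 mm (distance of any of glaze_jar, mug, bowl, glaze_brush, rib_block from where it was at the start of the episode above 0.03 m).
It also fails if it takes over 72 s, if anything falls off the work surface, if the arm or the gripper's body presses on something with over 40 N, if the wrist force passes 120 N, or if a joint passes its speed limit or range.

## Working session

There is one attempt and no reset: what is moved stays moved. The work goes in short steps, Python scripts to look and compute and a shell command to move; the robot and the scene stay as the last step left them, time stands still between calls to the robot, and variables do not carry over. Pictures are saved under pics/ and viewed, at most 10 in all, crops included, and the job is handed in when it is done.

```bash
mkdir -p pics; python3 - <<'E'
from workcell import monitor, vision
import cv2
print(monitor.state())
for n in("top","side"):
    im=vision.read_camera(n); cv2.imwrite(f"pics/{n}0.png",im[:,:,::-1]); print(n,vision.get_calibration(n))
E
```

```text
{'t': 0.0, 'joint_positions': array([ 1.20384663,  0.53715244, -0.0043833 ,  1.5388369 ,  0.00263276,
        1.06728016, -0.07116962]), 'qvel': array([ 0.00057654, -0.00059853, -0.00108562,  0.00230538, -0.00037946,
       -0.00020156, -0.00019808]), 'joint_efforts': array([ 1.51638025e-03, -5.70987082e+01,  9.91470851e-01, -2.51603419e+01,
       -5.61939168e-02,  1.80505594e-02,  1.74802831e-04]), 'ee_pos': array([ 0.19232223, -0.62027766,  0.23786262]), 'tcp_rot': array([ 9.88709364e-01,  1.49843568e-01, -2.13392014e-04, -8.08482010e-04]), 'ft_force': array([0.42562535, 0.26266073, 1.19306355]), 'ft_torque': array([-0.04494598, -0.01386475,  0.02021933]), 'grip_force': 0.0, 'finger_gap': 1.0001170159012738}
top {'fov_y': 55.129737189230546, 'cx': 273.89532274546076, 'cy': 214.68353131153808, 'k1': 0.00659754672931572, 'rvec': array([ 2.09153776, -2.15756407,  0.14060072]), 'tvec': array([-0.06100701,  0.51153751,  1.1396965 ])}
side {'fov_y': 43.418679167094716, 'cx': 284.0387461025148, 'cy': 214.519388938875, 'k1': -0.050511617392801515, 'rvec': array([ 0.20521021, -2.73593121,  1.38237444]), 'tvec': array([0.4936113 , 0.14271382, 1.25697281])}
```

View pics/top0.png

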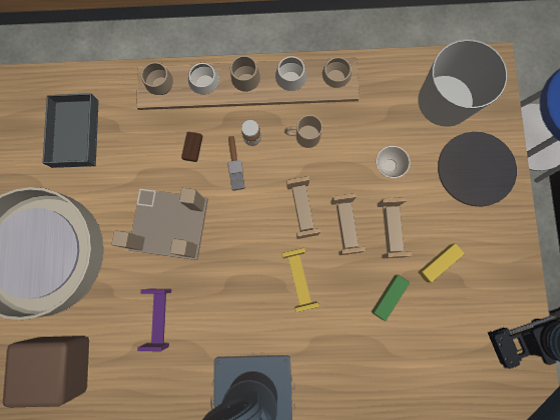

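View pics/side0.png

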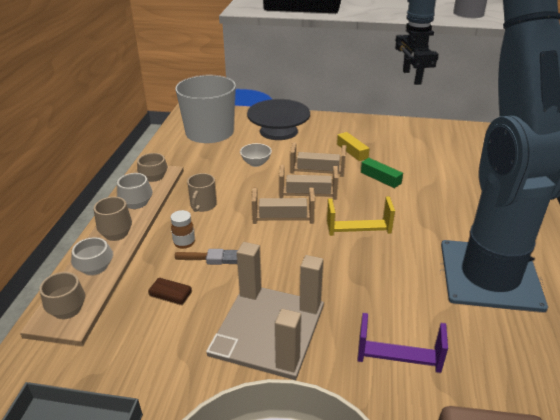

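Top view: three buff posts lie in plywood cradles at about (303,207), (347,224) and (394,228). The look-alikes to leave alone are the purple cradle (155,320), the yellow cradle (300,280), and the green (391,298) and yellow (441,263) blocks. The bare mark, a pale square, is at (146,198). Only the three buff/plywood ones fit, so I'll confirm them in an enlarged crop.

```bash
cat > h.py <<'E'
import numpy as np, cv2
from workcell import monitor, vision
def cam(n):
    c=vision.get_calibration(n); R,_=cv2.Rodrigues(np.array(c["rvec"])); t=np.array(c["tvec"])
    f=210/np.tan(np.radians(c["fov_y"]/2)); return c,R,t,f
def cast(n,uv,z):
    c,R,t,f=cam(n); uv=np.atleast_2d(np.array(uv,float))
    K=np.array([[f,0,c["cx"]],[0,f,c["cy"]],[0,0,1]])
    p=cv2.undistortPoints(uv[:,None],K,np.array([c["k1"],0,0,0]))[:,0]
    d=np.c_[p,np.ones(len(p))]@R; o=-R.T@t
    return o+d*((z-o[2])/d[:,2])[:,None]
E
python3 - <<'E'
import cv2,numpy as np
im=cv2.imread("pics/top0.png")
a=cv2.resize(im[165:265,270:420],None,fx=5,fy=5,interpolation=cv2.INTER_CUBIC)
b=cv2.resize(im[180:270,105:225],None,fx=5,fy=5,interpolation=cv2.INTER_CUBIC)
cv2.imwrite("pics/ca.png",a);cv2.imwrite("pics/cb.png",b)
E
```

```text
(no output)
```

View pics/ca.png

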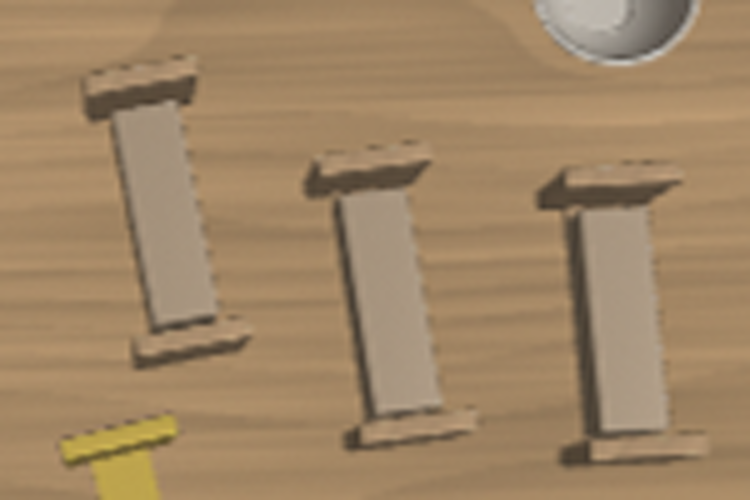

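View pics/cb.png

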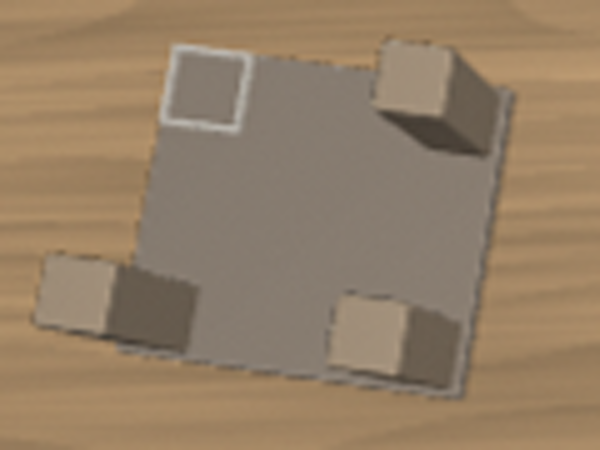

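The crop confirms it: three plain buff posts in plywood cradles, and one empty white outline at the shelf corner. I'll compute positions from the corners.

```bash
cat > m.py <<'E'
from h import *
S=lambda p,ox,oy:(np.array(p,float)+.5)/5-.5+[ox,oy]
A=dict(P1=[(112,112),(178,103),(217,318),(152,328)],P2=[(338,197),(405,190),(442,408),(373,415)],P3=[(580,210),(647,207),(667,430),(602,432)])
B=dict(P1=[(83,80),(197,57),(253,328),(135,345)],P2=[(315,160),(428,143),(478,412),(362,430)],P3=[(565,175),(682,163),(706,436),(590,441)])
def rep(k,w):
    q=(w[0]+w[1]-w[2]-w[3])/2; s=(w[1]+w[2]-w[0]-w[3])/2
    print(k,w.mean(0).round(4),"L",np.hypot(*q[:2]).round(4),"W",np.hypot(*s[:2]).round(4),"yaw long",np.arctan2(q[1],q[0]).round(3),"yaw perp(side-90)",(np.arctan2(s[1],s[0])+np.pi/2).round(3))
for k in A: rep(k+" top",cast("top",S(A[k],270,165),.05)); rep(k+" boards(top inner/outer)",cast("top",S(B[k],270,165),.075))
rep("mark",cast("top",S([(173,44),(253,53),(241,132),(161,122)],105,180),.015))
for n,c in dict(s1=[(380,38),(455,46),(447,117),(374,102)],s2=[(338,292),(411,298),(405,373),(331,366)],s3=[(46,252),(118,262),(108,334),(34,322)]).items(): rep(n,cast("top",S(c,105,180),.145))
E
python3 m.py; python3 - <<'E'
import sys; sys.path.insert(0,'.')
from h import *
# side-view mark and tops check
rep=cast("side",[(224,334),(238,346),(221,357),(209,346)],.015);print("mark side",rep.mean(0))
E
```

```text
P1 top [ 0.5263 -0.161   0.05  ] L 0.1293 W 0.0385 yaw long 0.138 yaw perp(side-90) 0.112
P1 boards(top inner/outer) [ 0.5295 -0.1613  0.075 ] L 0.1581 W 0.067 yaw long 0.155 yaw perp(side-90) 0.14
P2 top [ 0.4709 -0.288   0.05  ] L 0.1278 W 0.0392 yaw long 0.104 yaw perp(side-90) 0.071
P2 boards(top inner/outer) [ 0.477  -0.2881  0.075 ] L 0.1553 W 0.0652 yaw long 0.118 yaw perp(side-90) 0.12
P3 top [ 0.4566 -0.421   0.05  ] L 0.1285 W 0.0375 yaw long 0.017 yaw perp(side-90) 0.006
P3 boards(top inner/outer) [ 0.4627 -0.4213  0.075 ] L 0.1526 W 0.0651 yaw long 0.012 yaw perp(side-90) 0.042
mark [0.5807 0.3117 0.015 ] L 0.049 W 0.0499 yaw long -0.129 yaw perp(side-90) -0.153
s1 [0.5549 0.153  0.145 ] L 0.0374 W 0.0411 yaw long -0.097 yaw perp(side-90) -0.19
s2 [0.4166 0.175  0.145 ] L 0.0396 W 0.0396 yaw long -0.078 yaw perp(side-90) -0.119
s3 [0.4429 0.3337 0.145 ] L 0.0382 W 0.0402 yaw long -0.122 yaw perp(side-90) -0.179
mark side [0.57639367 0.31686761 0.015     ]
```

```bash
cat > d.py <<'E'
# usage: d.py x y z yaw tilt(deg about tool y) : remaining turn, and shift (target axes), for the TCP
import sys; from h import *
from scipy.spatial.transform import Rotation as R
x,y,z,yaw,tilt=map(float,sys.argv[1:6]); s=monitor.state()
C=R.from_quat(s["tcp_rot"]); T=R.from_euler("z",yaw)*R.from_euler("x",np.pi)*R.from_euler("y",tilt,degrees=True)
e=np.array([x,y,z])-s["ee_pos"]
print("t %.2f"%s["t"],"pos",s["ee_pos"].round(4),"turn",((C.inv()*T).as_rotvec()/(np.pi/4)).round(3),"shift_target_axes",(T.inv().apply(e)/.03).round(3),"shift_now_axes",(C.inv().apply(e)/.03).round(3),"F",s["ft_force"].round(2),"q",s["joint_positions"].round(2))
E
python3 -m creep '[[[1,-0.7,0.4],[0,0,0.18],0],[[1,-0.7,0.4],[0,0,0.18],0],[[1,-0.7,0.4],[0,0,0],0],[[1,-0.7,0.4],[0,0,0],0],[[1,-0.7,0.4],[0,0,0],0]]' 20
python3 -m creep '[[[1,-0.7,0.4],[0,0,0],0],[[1,-0.7,0.4],[0,0,0],0],[[1,-0.7,0.4],[0,0,0],0],[[0,0,0],[0,0,0],0]]'
python3 d.py 0.458 -0.421 0.015 0.012 0
```

```text
t: 0.72
ee_pos: [0.3309, -0.5007, 0.178]
tcp_rot: [1.0, 0.009, -0.0, -0.0]
ft_force: [-0.4, 0.0, 0.6]
finger_gap: 0.996
grip_force: 0.0
t: 1.23
ee_pos: [0.4216, -0.4335, 0.1413]
tcp_rot: [1.0, 0.012, -0.0, -0.002]
ft_force: [-0.2, 0.6, -0.1]
finger_gap: 1.0
grip_force: 0.0
t 1.23 pos [ 0.4216 -0.4335  0.1413] turn [-0.004  0.     0.015] shift_target_axes [ 1.218 -0.401  4.211] shift_now_axes [ 1.223 -0.372  4.212] F [-0.18  0.6  -0.06] q [ 0.73  0.58 -0.    1.74 -0.    0.83 -0.82]
```

```bash
cat > w.py <<'E'
from h import *; s=monitor.state(); print("t %.2f"%s["t"],"Fz %.2f"%s["ft_force"][2],"gap %.3f"%s["finger_gap"],"z %.4f"%s["ee_pos"][2], "tau",s["joint_efforts"][[1,3]].round(2))
E
python3 -m creep '[[[0.61,-0.2,0.6],[0,0,0],0],[[0.61,-0.2,0.9],[0,0,0],0],[[0,0,0.9],[0,0,0],0],[[0,0,0.9],[0,0,0],0],[[0,0,0.9],[0,0,0],0]]' 25
python3 -m creep '[[[0,0,0],[0,0,0],0]]'; python3 w.py
python3 -m creep '[[[0,0,0],[0,0,0],1],[[0,0,0],[0,0,0],1],[[0,0,0],[0,0,0],1],[[0,0,0],[0,0,0],1]]'; python3 w.py
python3 -m creep '[[[0,0,-0.2],[0,0,0],1],[[0,0,-0.3],[0,0,0],1],[[0,0,0],[0,0,0],1],[[0,0,0],[0,0,0],1]]' ; python3 w.py
python3 -m creep '[[[0,0,0],[0,0,0],1]]' | grep force; python3 w.py;python3 -m creep '[[[0,0,0],[0,0,0],1]]'| grep force
python3 d.py 0.458 -0.421 0.015 0.012 0
```

```text
t: 1.85
ee_pos: [0.4551, -0.4247, 0.0148]
tcp_rot: [1.0, 0.008, -0.0, -0.0]
ft_force: [0.8, -0.0, 0.6]
finger_gap: 0.998
grip_force: 0.0
t: 1.98
ee_pos: [0.4537, -0.4234, 0.014]
tcp_rot: [1.0, 0.009, -0.002, -0.001]
ft_force: [0.3, 1.2, 1.2]
finger_gap: 1.001
grip_force: 0.0
t 1.98 Fz 1.16 gap 1.001 z 0.0140 tau [-59.75 -16.78]
t: 2.48
ee_pos: [0.4556, -0.4247, 0.0172]
tcp_rot: [1.0, 0.009, 0.0, 0.0]
ft_force: [-1.0, 1.1, 0.5]
finger_gap: 0.569
grip_force: 0.0
t 2.48 Fz 0.48 gap 0.569 z 0.0172 tau [-61.32 -17.12]
t: 2.98
ee_pos: [0.4551, -0.4244, 0.0316]
tcp_rot: [1.0, 0.009, -0.0, -0.0]
ft_force: [0.1, 0.1, -4.3]
finger_gap: 0.45
grip_force: 25.0
t 2.98 Fz -4.29 gap 0.450 z 0.0316 tau [-63.91 -19.  ]
ft_force: [0.0, -0.0, -4.2]
grip_force: 25.0
t 3.10 Fz -4.20 gap 0.450 z 0.0314 tau [-63.64 -18.85]
ft_force: [-1.1, -0.1, -4.9]
grip_force: 25.0
t 3.23 pos [ 0.4552 -0.4243  0.0314] turn [-0.     0.     0.008] shift_target_axes [ 0.095 -0.11   0.548] shift_now_axes [ 0.096 -0.109  0.548] F [-1.1  -0.14 -4.85] q [ 0.68  0.76 -0.    1.72  0.    0.66 -0.88]
```

Lifting this post (px (394,228), nearest the bowl) changes Fz by about −5 N, so about 0.5 kg. It is the solid one. I'll set it back and regrip it tilted for turning it upright.

```bash

python3 -m creep '[[[0,0,0.2],[0,0,0],1],[[0,0,0.1],[0,0,0],1],[[0,0,0.08],[0,0,0],1],[[0,0,0],[0,0,0],1]]' ; python3 w.py
python3 -m creep '[[[0,0,0],[0,0,0],0.8],[[0,0,0],[0,0,0],0],[[0,0,0],[0,0,0],0],[[0,0,-0.3],[0,0,0],0],[[0,0,-0.4],[0,0,0],0]]' 50
python3 -m creep '[[[0,0,0],[0,-0.22,0],0],[[0,0,0],[0,-0.22,0],0],[[0,0,0],[0,0,0],0]]'
python3 d.py 0.475 -0.424 0.017 0.016 -20
```

```text
t: 3.72
ee_pos: [0.4551, -0.424, 0.0221]
tcp_rot: [1.0, 0.009, -0.001, -0.001]
ft_force: [-6.2, 6.1, 15.9]
finger_gap: 0.455
grip_force: 25.0
t 3.73 Fz 15.95 gap 0.455 z 0.0221 tau [-53.24 -18.49]
t: 4.35
ee_pos: [0.4554, -0.4245, 0.0419]
tcp_rot: [1.0, 0.009, -0.0, -0.0]
ft_force: [0.3, -0.3, 1.0]
finger_gap: 0.881
grip_force: 0.0
t: 4.72
ee_pos: [0.4592, -0.4222, 0.0404]
tcp_rot: [0.985, 0.012, -0.171, 0.002]
ft_force: [0.2, 0.4, -0.7]
finger_gap: 0.998
grip_force: 0.0
t 4.72 pos [ 0.4592 -0.4222  0.0404] turn [ 0.002 -0.007  0.009] shift_target_axes [0.762 0.067 0.554] shift_now_axes [0.758 0.072 0.558] F [ 0.21  0.4  -0.75] q [ 0.49  0.89  0.13  1.48  0.1   1.06 -1.02]
```

```bash
python3 d.py 0.461 -0.424 0.017 0.016 -20
```

```text
t 4.72 pos [ 0.4592 -0.4222  0.0404] turn [ 0.002 -0.007  0.009] shift_target_axes [0.323 0.06  0.714] shift_now_axes [0.319 0.061 0.716] F [ 0.21  0.4  -0.75] q [ 0.49  0.89  0.13  1.48  0.1   1.06 -1.02]
```

```bash

python3 -m creep '[[[0.2,0.06,0.35],[0,0,0],0],[[0.12,0,0.36],[0,0,0],0],[[0,0,0],[0,0,0],0.4],[[0,0,0],[0,0,0],1],[[0,0,0],[0,0,0],1]]' 55
python3 -m creep '[[[0,0,0],[0,0,0],1],[[0,0,0],[0,0,0],1],[[0,0,0],[0,0,0],1]]'
python3 -m creep '[[[0.07,0,-0.19],[0,0,0],1],[[0.1,0,-0.28],[0,0,0],1],[[0.2,0,-0.56],[0,0,0],1],[[0.3,0,-0.85],[0,0,0],1],[[0.3,0,-0.85],[0,0,0],1]]'
python3 -m creep '[[[0.3,0,-0.85],[0,0,0],1],[[0.3,0,-0.85],[0,0,0],1],[[0,0,0],[0,0,0],1]]'
python3 d.py 0.461 -0.424 0.20 1.3 -20
python3 - <<'E'
import sys; sys.path.insert(0,'.')
from h import *
cv2.imwrite("pics/side1.png",vision.read_camera("side")[:,:,::-1])
E
```

```text
t: 5.35
ee_pos: [0.4573, -0.4265, 0.0185]
tcp_rot: [0.985, 0.009, -0.172, 0.002]
ft_force: [0.0, -0.6, -0.1]
finger_gap: 0.678
grip_force: 0.0
t: 5.72
ee_pos: [0.4574, -0.4256, 0.0182]
tcp_rot: [0.985, 0.009, -0.172, 0.001]
ft_force: [0.1, 3.0, 2.9]
finger_gap: 0.447
grip_force: 55.0
t: 6.35
ee_pos: [0.4905, -0.4256, 0.0805]
tcp_rot: [0.981, 0.004, -0.193, -0.004]
ft_force: [-28.4, 3.6, -8.4]
finger_gap: 0.449
grip_force: 55.0
t: 6.72
ee_pos: [0.5492, -0.4247, 0.1286]
tcp_rot: [0.985, 0.01, -0.17, 0.003]
ft_force: [0.5, -0.4, -4.6]
finger_gap: 0.446
grip_force: 55.0
t 6.72 pos [ 0.5492 -0.4247  0.1286] turn [-0.549 -0.007 -1.535] shift_target_axes [-1.533 -2.839 -1.976] shift_now_axes [-3.566 -0.077 -1.262] F [ 0.47 -0.39 -4.56] q [ 0.44  0.9   0.13  1.2   0.08  1.33 -1.04]
```

View pics/side1.png

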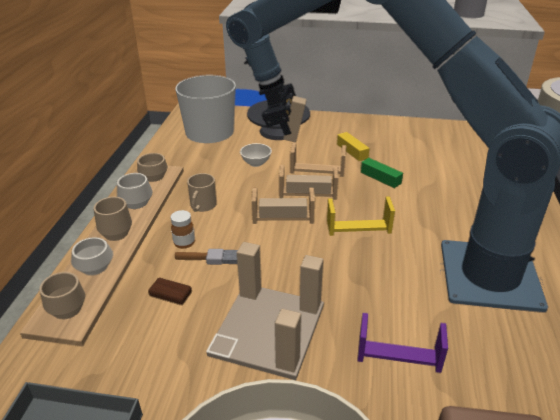

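I used the wrong x sign on the lift, so the post met the end board and swung in the grip. It is still firmly held (55 N) and looks nearly upright in the tool. I'll measure its angle.

```bash
python3 - <<'E'
import cv2
im=cv2.imread("pics/side1.png"); cv2.imwrite("pics/sc.png",cv2.resize(im[60:170,225:345],None,fx=5,fy=5,interpolation=cv2.INTER_CUBIC))
E
```

```text
(no output)
```

View pics/sc.png

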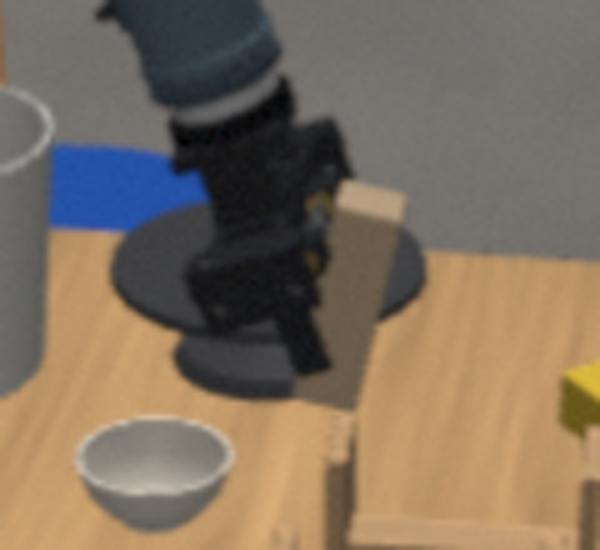

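```bash
cat > p.py <<'E'
from h import *
def casty(n,uv,p0,nrm):
    a=cast(n,uv,0.); c,R,t,f=cam(n); o=-R.T@t; d=a-o
    return o+d*(((p0-o)@nrm)/(d@nrm))[:,None]
E
python3 - <<'E'
import sys; sys.path.insert(0,'.')
from p import *
from scipy.spatial.transform import Rotation as R
px=(np.array([(388,218),(333,208),(355,408),(295,398)])+.5)/5-.5+[225,60]
w=casty("side",px,np.array([0,-.405,0]),np.array([0,1.,0])); print(w.round(4), "mid",w.mean(0))
ax=(w[0]+w[1]-w[2]-w[3])/2; print(np.linalg.norm(ax),"lean from vertical deg (+ = top to +x)",np.degrees(np.arctan2(ax[0],ax[2])))
s=monitor.state(); T=R.from_quat(s["tcp_rot"]); print("grasp pt",s["ee_pos"]-.019*T.as_matrix()[:,2], T.as_matrix().round(2))
E
```

```text
[[ 0.5077 -0.405   0.2233]
 [ 0.5395 -0.405   0.2274]
 [ 0.5254 -0.405   0.0988]
 [ 0.5619 -0.405   0.1027]] mid [ 0.53361723 -0.405       0.16306337]
0.12614380730606659 lean from vertical deg (+ = top to +x) -9.134359288550193
grasp pt [ 0.55369147 -0.42442433  0.1451401 ] [[ 0.94  0.02 -0.34]
 [ 0.02 -1.   -0.01]
 [-0.34  0.   -0.94]]
```

The post is held near its +x edge and is about 81° up, its top leaning 9° towards −x. Turning the tool 9° more makes it upright, and I can then set it down directly with the hand leaning outward, away from the standers. I'll raise it, turn it and move across.

```bash

python3 -m creep '[[[-0.25,0,-0.7],[0,0,0],1],[[-0.25,0,-0.7],[0,-0.1,0],1],[[-0.3,0,-0.7],[0,-0.1,0],1],[[-0.4,0,-0.7],[0,0,0],1],[[0,0,0],[0,0,0],1]]' 60
python3 d.py 0.61 0.315 0.215 -0.158 -29.1
```

```text
t: 7.4
ee_pos: [0.5471, -0.426, 0.2217]
tcp_rot: [0.969, 0.008, -0.246, 0.004]
ft_force: [0.1, -0.6, -3.9]
finger_gap: 0.444
grip_force: 60.0
t 7.40 pos [ 0.5471 -0.426   0.2217] turn [ 0.111 -0.013  0.193] shift_target_axes [ -1.477 -24.724   1.077] shift_now_axes [  2.285 -24.662  -1.081] F [ 0.09 -0.64 -3.9 ] q [ 0.41  0.92  0.17  1.01  0.12  1.65 -1.03]
```

```bash

python3 -m creep '[[[0,-0.5,0],[0.055,-0.006,0.096],1],[[0,-0.8,0],[0.055,-0.006,0.096],1],[[0,-1,0],[0,0,0],1],[[0,-1,0],[0,0,0],1],[[0,-1,0],[0,0,0],1]]'|grep -E "pos|grip"
python3 -m creep '[[[0,-1,0],[0,0,0],1],[[0,-1,0],[0,0,0],1],[[0,-1,0],[0,0,0],1],[[0,-1,0],[0,0,0],1],[[0,-1,0],[0,0,0],1]]'|grep -E "pos|grip"
python3 d.py 0.61 0.315 0.215 -0.158 -29.1
```

```text
ee_pos: [0.5611, -0.2965, 0.2188]
grip_force: 60.0
ee_pos: [0.5846, -0.1485, 0.2192]
grip_force: 60.0
t 8.65 pos [ 0.5846 -0.1485  0.2192] turn [-0.001  0.005  0.002] shift_target_axes [ -1.324 -15.393   0.897] shift_now_axes [ -1.297 -15.394   0.918] F [-0.1  -0.5  -4.64] q [ 0.11  0.8   0.11  1.23 -0.06  1.63 -1.51]
```

```bash

python3 -m creep '[[[-0.1,-1,0.07],[0,0,0],1],[[-0.1,-1,0.07],[0,0,0],1],[[-0.1,-1,0.07],[0,0,0],1],[[-0.1,-1,0.07],[0,0,0],1],[[-0.1,-1,0.07],[0,0,0],1]]'|grep -E "pos|grip"
python3 -m creep '[[[-0.1,-1,0.06],[0,0,0],1],[[-0.1,-1,0.06],[0,0,0],1],[[-0.1,-1,0.06],[0,0,0],1],[[-0.1,-1,0.06],[0,0,0],1],[[-0.1,-1,0.06],[0,0,0],1]]'|grep -E "pos|grip"
python3 -m creep '[[[-0.1,-1,0.06],[0,0,0],1],[[-0.1,-1,0.06],[0,0,0],1],[[0,-0.8,0],[0,0,0],1],[[0,-0.6,0],[0,0,0],1],[[0,0,0],[0,0,0],1]]'|grep -E "pos|grip"
python3 -m creep '[[[0,0,0],[0,0,0],1]]'|grep -E "pos|rot|grip"
python3 d.py 0.61 0.315 0.215 -0.158 -29.1
python3 - <<'E'
import sys; sys.path.insert(0,'.')
from h import *
a=vision.read_camera("side")[:,:,::-1];b=vision.read_camera("top")[:,:,::-1]
cv2.imwrite("pics/s2.png",a);cv2.imwrite("pics/t2.png",b)
r=lambda i,x,y:cv2.resize(i[y:y+150,x:x+100],None,fx=4,fy=4,interpolation=cv2.INTER_CUBIC)
cv2.imwrite("pics/c2.png",np.hstack([r(a,190,210),r(b,80,100)]))
E
```

```text
ee_pos: [0.5899, 0.0022, 0.2177]
grip_force: 60.0
ee_pos: [0.5962, 0.1528, 0.2175]
grip_force: 60.0
ee_pos: [0.6052, 0.2562, 0.2174]
grip_force: 60.0
ee_pos: [0.6058, 0.2535, 0.2175]
tcp_rot: [0.964, -0.076, -0.252, -0.02]
grip_force: 60.0
t 10.65 pos [0.6058 0.2535 0.2175] turn [0.    0.005 0.001] shift_target_axes [-0.121 -2.046  0.162] shift_now_axes [-0.118 -2.046  0.162] F [ 0.28  0.33 -4.96] q [-0.35  0.87  0.    1.1  -0.24  1.63 -2.03]
```

View pics/c2.png

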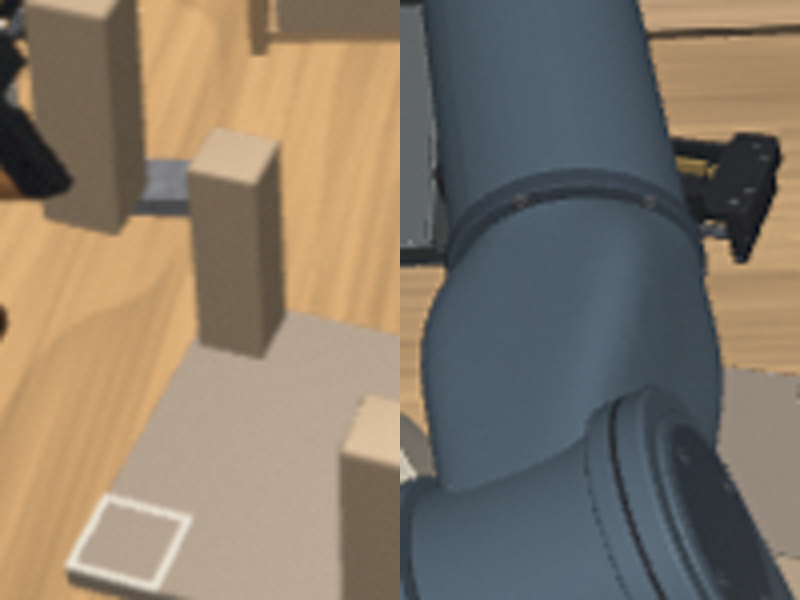

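```bash
cat > f.py <<'E'
import sys,json
from p import *
from scipy.spatial.transform import Rotation as R
# f.py ox oy scale corners(TL,TR,BL,BR of the +y face in the side view)
ox,oy,sc=map(float,sys.argv[1:4]); px=(np.array(json.loads(sys.argv[4]))+.5)/sc-.5+[ox,oy]
s=monitor.state(); M=R.from_quat(s["tcp_rot"]).as_matrix(); g=s["ee_pos"]-.019*M[:,2]; y=-M[:,1]
w=casty("side",px,g+.02*y,y); m=w.mean(0)-.02*y; ax=(w[0]+w[1]-w[2]-w[3])/2; sx=(w[0]+w[2]-w[1]-w[3])/2
h=np.cross(y,[0,0,1.]); h/=np.linalg.norm(h)
print("mid",m.round(4),"L",np.linalg.norm(ax).round(4),"W",np.linalg.norm(sx).round(4),"lean to +x deg",np.degrees(np.arctan2(ax@h,ax[2])).round(2),"by sides",-np.degrees(np.arcsin(sx[2]/np.linalg.norm(sx))).round(2),"tooly z",y[2].round(3),"mid-tcp",(m-s["ee_pos"]).round(4),"tcp",s["ee_pos"].round(4))
E
python3 f.py 190 210 4 '[[30,8],[105,23],[45,216],[119,234]]'
```

```text
mid [0.5935 0.2554 0.2536] L 0.124 W 0.037 lean to +x deg -2.1 by sides -0.96 tooly z 0.001 mid-tcp [-0.0124  0.0019  0.0359] tcp [0.6059 0.2535 0.2177]
```

```bash
python3 d.py 0.593 0.310 0.10 -0.158 -30.6; python3 -c "
from h import *
w=cast('side',(np.array([(106,497),(190,517),(155,588),(69,545)])+.5)/4-.5+[190,210],.015);print(w,w.mean(0))"
```

```text
t 10.75 pos [0.6059 0.2535 0.2177] turn [-0.001 -0.028  0.001] shift_target_axes [ 1.377 -1.792  3.742] shift_now_axes [ 1.295 -1.788  3.773] F [-0.07  0.12 -4.31] q [-0.35  0.87  0.    1.1  -0.24  1.63 -2.03]
[[0.5979673  0.28890985 0.015     ]
 [0.55192324 0.29531061 0.015     ]
 [0.55919364 0.34226016 0.015     ]
 [0.6086415  0.32249426 0.015     ]] [0.57943142 0.31224372 0.015     ]
```

```bash

python3 -m creep '[[[0,-0.6,0],[0,-0.03,0],1],[[0,-0.6,0],[0,0,0],1],[[0,-0.59,0],[0,0,0],1],[[0.2,0,0.54],[0,0,0],1],[[0.29,0,0.8],[0,0,0],1]]'|grep -E "pos|grip"
python3 -m creep '[[[0.29,0,0.8],[0,0,0],1],[[0.29,0,0.8],[0,0,0],1],[[0.29,0,0.8],[0,0,0],1],[[0,0,0],[0,0,0],1],[[0,0,0],[0,0,0],1]]'|grep -E "pos|grip"
python3 d.py 0.593 0.310 0.056 -0.158 -30.6
python3 - <<'E'
import sys; sys.path.insert(0,'.')
from h import *
a=vision.read_camera("side")[:,:,::-1]
cv2.imwrite("pics/c3.png",cv2.resize(a[260:380,170:320],None,fx=5,fy=5,interpolation=cv2.INTER_CUBIC))
E
```

```text
ee_pos: [0.6061, 0.3092, 0.1747]
grip_force: 60.0
ee_pos: [0.5923, 0.3116, 0.1011]
grip_force: 60.0
t 12.00 pos [0.5923 0.3116 0.1011] turn [-0.001  0.001  0.004] shift_target_axes [0.791 0.051 1.279] shift_now_axes [0.792 0.054 1.278] F [ 0.37  0.41 -3.47] q [-0.41  1.01 -0.02  1.11 -0.27  1.49 -2.06]
```

View pics/c3.png

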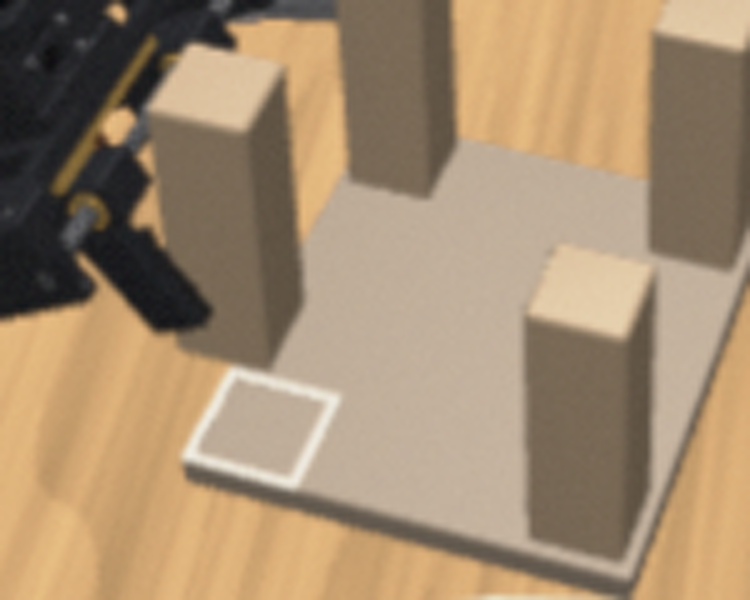

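```bash
python3 f.py 170 260 5 '[[153,113],[248,133],[181,347],[270,370]]'; python3 -c "
from h import *
w=cast('side',(np.array([(234,366),(342,396),(297,489),(183,458)])+.5)/5-.5+[170,260],.015);print(w.mean(0))"
```

```text
mid [0.5806 0.3137 0.1387] L 0.1258 W 0.0373 lean to +x deg -0.55 by sides 0.54 tooly z 0.003 mid-tcp [-0.0121  0.0018  0.0371] tcp [0.5927 0.3119 0.1016]
[0.57806103 0.31516282 0.015     ]
```

```bash

python3 -m creep '[[[0.3,0,0.51],[0,0,0],1],[[0.3,0,0.51],[0,0,0],1],[[0.23,0,0.4],[0,0,0],1],[[0,0,0],[0,0,0],1],[[0,0,0],[0,0,0],1]]'|grep -E "pos|force"
for i in 1; do python3 -m creep '[[[0.034,0,0.057],[0,0,0],1],[[0,0,0],[0,0,0],1]]'|grep -E "pos|ft_f"; done
python3 -m creep '[[[0.034,0,0.057],[0,0,0],1],[[0,0,0],[0,0,0],1]]'|grep -E "pos|ft_f"
python3 -m creep '[[[0.034,0,0.057],[0,0,0],1],[[0,0,0],[0,0,0],1]]'|grep -E "pos|ft_f"
```

```text
ee_pos: [0.5918, 0.3123, 0.0514]
ft_force: [1.1, 0.2, -4.2]
grip_force: 60.0
ee_pos: [0.5917, 0.3122, 0.0495]
ft_force: [0.4, 0.9, -5.1]
ee_pos: [0.5914, 0.312, 0.0471]
ft_force: [0.3, 0.3, -4.7]
ee_pos: [0.5914, 0.312, 0.045]
ft_force: [-0.2, 0.5, -4.4]
```

```bash

python3 -m creep '[[[0.017,0,0.029],[0,0,0],1],[[0,0,0],[0,0,0],1]]'|grep -E "pos|ft_f"
python3 -m creep '[[[0.017,0,0.029],[0,0,0],1],[[0,0,0],[0,0,0],1]]'|grep -E "pos|ft_f"
python3 -m creep '[[[0.017,0,0.029],[0,0,0],1],[[0,0,0],[0,0,0],1]]'|grep -E "pos|ft_f"
```

```text
ee_pos: [0.5915, 0.3121, 0.0441]
ft_force: [0.1, -0.3, -4.4]
ee_pos: [0.5915, 0.3121, 0.0431]
ft_force: [1.0, -0.9, -4.6]
ee_pos: [0.5915, 0.3121, 0.042]
ft_force: [0.1, -0.9, -4.3]
```

```bash

python3 -m creep '[[[0.017,0,0.029],[0,0,0],1],[[0,0,0],[0,0,0],1]]'|grep -E "pos|ft_f"
python3 -m creep '[[[0.017,0,0.029],[0,0,0],1],[[0,0,0],[0,0,0],1]]'|grep -E "pos|ft_f"
python3 -m creep '[[[0.017,0,0.029],[0,0,0],1],[[0,0,0],[0,0,0],1]]'|grep -E "pos|ft_f"
```

```text
ee_pos: [0.5916, 0.3121, 0.0414]
ft_force: [0.5, 0.4, -3.5]
ee_pos: [0.5918, 0.3121, 0.0413]
ft_force: [-0.5, -1.4, 6.4]
ee_pos: [0.5917, 0.3122, 0.0413]
ft_force: [-0.9, -2.0, 10.6]
```

```bash

python3 -m creep '[[[0,0,0],[0,0,0],1],[[0,0,0],[0,0,0],1]]' 10|grep -E "pos|force"
python3 -m creep '[[[0,0,0],[0,0,0],0.5],[[0,0,0],[0,0,0],0.4],[[0,0,0],[0,0,0],0.2],[[0,0,0],[0,0,0],0]]'|grep -E "pos|force|gap"
python3 - <<'E'
import sys; sys.path.insert(0,'.')
from h import *
a=vision.read_camera("side")[:,:,::-1]
cv2.imwrite("pics/c4.png",cv2.resize(a[260:380,170:320],None,fx=5,fy=5,interpolation=cv2.INTER_CUBIC))
E
```

```text
ee_pos: [0.5918, 0.3122, 0.0412]
ft_force: [-1.4, -3.6, 9.3]
grip_force: 10.0
ee_pos: [0.5914, 0.3122, 0.039]
ft_force: [-0.1, -1.0, 1.0]
finger_gap: 0.802
grip_force: 0.0
```

View pics/c4.png

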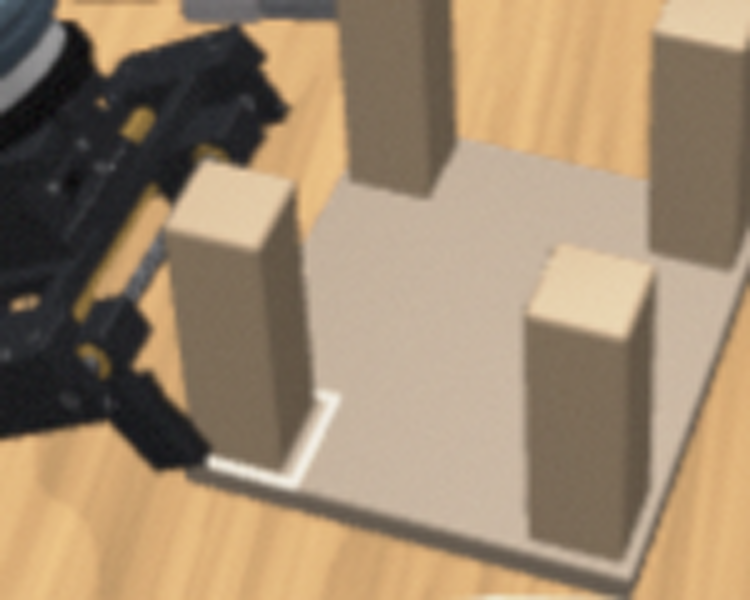

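```bash

python3 -m creep '[[[0,0,0],[0,0,0],0],[[0.2,0,-0.2],[0,0,0],0],[[0.3,0,-0.4],[0,0,0],0],[[0.2,0,-0.7],[0,0,0],0],[[0,0,-1],[0,0,0],0]]'|grep -E "pos|ft_f|gap"
python3 -m creep '[[[0,0,-1],[0,0,0],0],[[0,0,-1],[0,0,0],0],[[0,0,-1],[0,0,0],0],[[0,0,-1],[0,0,0],0],[[0,0,0],[0,0,0],0]]'|grep -E "pos|ft_f"
python3 -m creep '[[[0,1,0],[0,0,0],0],[[0,1,0],[0,0,0],0],[[0,1,0],[0,0,0],0],[[0,1,0],[0,0,0],0],[[0,1,0],[0,0,0],0]]'|grep -E "pos|ft_f"
python3 -m creep '[[[0,1,0],[0,0,0],0],[[0,1,0],[0,0,0],0],[[0,1,0],[0,0,0],0],[[0,1,0],[0,0,0],0],[[0,1,0],[0,0,0],0]]'|grep -E "pos|ft_f"
python3 - <<'E'
import sys; sys.path.insert(0,'.')
from h import *
a=vision.read_camera("side")[:,:,::-1];b=vision.read_camera("top")[:,:,::-1]
r=lambda i,x,y:cv2.resize(i[y:y+140,x:x+100],None,fx=4,fy=4,interpolation=cv2.INTER_CUBIC)
cv2.imwrite("pics/t5.png",b)
cv2.imwrite("pics/c5.png",np.hstack([r(a,190,240),r(b,100,160)]))
E
```

```text
ee_pos: [0.6445, 0.3031, 0.0874]
ft_force: [0.7, 0.2, 0.1]
finger_gap: 1.001
ee_pos: [0.7065, 0.2936, 0.1924]
ft_force: [-0.8, 0.0, -0.5]
ee_pos: [0.6801, 0.145, 0.1893]
ft_force: [0.6, 0.1, 0.5]
ee_pos: [0.6576, -0.0041, 0.19]
ft_force: [-0.4, 0.3, 0.1]
```

View pics/c5.png

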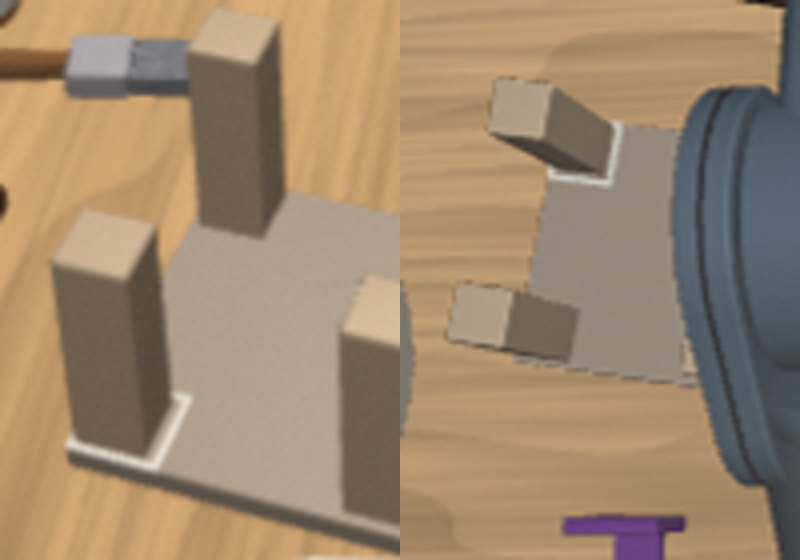

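```bash
python3 -c "
from h import *
w=cast('top',(np.array([(94,77),(153,85),(145,139),(87,131)])+.5)/4-.5+[100,160],.145);print(w.mean(0), w-w.mean(0))
for n in [((97,78),'x')]: pass
w=cast('side',(np.array([(88,209),(160,226),(124,281),(50,261)])+.5)/4-.5+[190,240],.145);print(w.mean(0))"
```

```text
[0.58310609 0.31173184 0.145     ] [[ 0.0223392   0.01839831  0.        ]
 [ 0.01525028 -0.02247322  0.        ]
 [-0.02227438 -0.01794919  0.        ]
 [-0.0153151   0.02202411  0.        ]]
[0.58000198 0.31793259 0.145     ]
```

```bash
python3 -m creep '[[[0,0,0],[0,0,0],0],[[0,0,0],[0,0,0],0]]' | grep t:; python3 -c "
from workcell import order; print(order.sign_off())"
```

```text
t: 18.58
tcp_rot: [0.961, -0.074, -0.264, -0.022]
the job is handed in; nothing more can be done
None
```

The job is handed in at 18.6 s: the solid post (about 0.5 kg by feel) stands upright on the bare mark within about 3 mm of its middle by camera, after swinging in the grip against its cradle's end board on the lift, and I never touched the other two posts because the first one weighed was solid.

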